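# Try the refitted roller catch of a small reagent cabinet under load

### The job

The roller catch of the small reagent cabinet has just been refitted and must be tried with the door loaded. Stand the amber bottle upright in the pocket on the inside of the door, push the door shut until the catch snaps and let go, so that the catch alone holds it for a moment; then pull the door open again through the catch and leave it standing well open, the bottle still in its pocket. Push only as hard as the catch needs (never more than 20 N on the rubber buffer), keep the bottle upright and leave the other bottle and the beaker where they are.

Things in the scene. Friction and masses are not known exactly. Their poses are not given: they have to be found in the camera images.
- cabinet: Grey bench cabinet fixed to the bench, 160 mm deep (x), 240 wide (y), 165 high, walls 8 mm, its open front closed by a blue door; origin at the centre of its underside, x points from front to back, y to its left (seen from the robot), z up. Front plane at x = -80 mm. Place and yaw vary.
- door (a joint): Blue door, 230 mm wide, 148 high (top edge 158 above the bench), 12 thick, hinged upright at the cabinet's front left edge; rad, grows as the free right edge swings out to the robot (clockwise from above), 1.6 = fully open. Shut and caught it rests anywhere from 0.00 to 0.105, as the catch's depth setting differs each time: only feel tells.
- door_hinge (a point): Point on the hinge axis (cabinet frame x = -86, y = +116 mm), 125 mm above the bench; axes turn with the door: x from its outer to its inner face, y from free edge to hinge, z up. A damped weak spring (0.11 N m/rad, zero at 1.6 rad; friction 0.05 N m) swings the door open by itself from any uncaught angle below 1.1 rad; above, it stays put.
- handle (a point): Handle: round upright steel bar, 11 mm thick, from 62 to 146 mm above the bench, with legs to the leaf at both ends, 39 mm clear of the leaf. Point on the bar's axis, 130 mm above the bench; in the door_hinge frame x = -50, y = -190 mm; axes as there. Can be pinched from above, fingers closing along the door's width (y).
- pocket (a point): Centre of the inner floor of the white pocket on the door's inside: 66 x 66 mm inside, walls 3 mm, floor 16 mm and rim 51 mm above the bench, 12 mm off the leaf. In the door_hinge frame x = +51, y = -90 mm; axes as there.
- amber_bottle: Brown bottle with a black screw cap, body 56 mm in diameter up to 69 mm, neck and cap about 28 mm in diameter from there up (solid to the grip up to 92 mm), 108 mm high, about 0.16 kg; origin at the centre of its base, z up. It stands on the bench at the right.
- catch: Rail of the catch inside, under the cabinet's top at the right; origin at its middle. On it a dark catch with a white sprung roller, set anywhere over 20 mm of depth (not seen in this pose). Closing, the roller resists from 10 mm before shut, up to 7 to 11 N at the handle, is passed 3 mm before shut, then draws the door in. Pulling out again takes 3 to 5 N.
- buffer: Black rubber buffer on the door's inside near the free edge, 14 mm in diameter, 100 mm above the bench, 200 mm from the hinge; origin at the centre of its tip. It yields 1 mm per 12 N when it meets the catch's stop; the caught door already rests on it with about 3 N.
- reagent_bottle: White bottle with a red cap, 49 mm in diameter, 88 mm high; origin at the centre of its base. Bystander.
- beaker: Clear beaker, 53 mm in diameter, 70 mm high; origin at the centre of its base. Bystander.
Not all that is in view belongs to the job. Of the things like the amber_bottle, leave any that is pink; of the rest the smaller one is meant.

How it is judged (in metres and radians):
On the way, in this order (a step that is already met when the one before it is completed fails the run):
1. the amber bottle stands released in the pocket of the open door (horizontal distance between amber_bottle and pocket below 0.012 m and z of amber_bottle in the frame of pocket between -0.008 and 0.008 m and angle between amber_bottle's own z axis and vertical below 0.17 rad and contact force between the fingers and amber_bottle below 0.1 N and value of joint door above 0.7 rad), for 0.2 s.
2. the door is shut and held by the catch alone, untouched, with the bottle in its pocket (horizontal distance between amber_bottle and pocket below 0.012 m and z of amber_bottle in the frame of pocket between -0.008 and 0.008 m and angle between amber_bottle's own z axis and vertical below 0.17 rad and value of joint door below 0.13 rad and contact force between each of the fingers, the arm and cabinet below 0.1 N), for 0.5 s.
At the end, for the whole second after the job is handed in: The door stands open by more than 0.8 rad and at rest; the amber bottle stands in the door pocket, released and at rest, its base within 12 mm of the pocket's centre and 8 mm of its floor, tilted less than 10 degrees (horizontal distance between amber_bottle and pocket below 0.012 m and z of amber_bottle in the frame of pocket between -0.008 and 0.008 m and angle between amber_bottle's own z axis and vertical below 0.17 rad and contact force between the fingers and amber_bottle below 0.1 N and value of joint door above 0.8 rad and velocity of joint door between -0.1 and 0.1 rad/s and linear speed of amber_bottle below 0.03 m/s); the robot touches nothing.
It fails at once if the rubber buffer is pressed on the catch with more than 20 N (contact force between buffer and catch above 20 N).
It fails at once if the amber bottle is tipped by more than 35 degrees (angle between amber_bottle's own z axis and vertical above 0.61 rad).
It fails at once if the white bottle or the beaker is pushed more than 25 mm (distance of any of reagent_bottle, beaker from where it was at the start of the episode above 0.025 m).
It also fails if it takes over 59 s, if anything falls off the work surface, if the arm or the gripper's body presses on something with over 40 N, if the wrist force passes 120 N, or if a joint passes its speed limit or range.

### The arm

A 6-joint arm with a two-finger parallel gripper is mounted at the origin on a cart in front of the work surface, level with it; the furniture and walls round the work are solid. World frame = base frame: x ahead of the robot, y to its left, z up, the work surface at z = 0. Lengths are in m, angles in degrees, forces in N, time in s.
With the tool pointing down it reaches from about 0.4 to 0.825 m from the base axis. Payload 7 kg.
Tool frame: the origin (TCP) lies at the very end of the fingers, on their centre line; the grasp point (between the pads) lies 19 mm behind it (ctrl.grip_point_offset is the distance from the TCP to the grasp point, in m); x points along the fingers, z is the direction in which the jaws open and shut, and the axes are right-handed (so a half turn about x gives the same grasp; the last joint's range is limited). The gripper opens to 88 mm and grips with 3 to 60 N. Pads are 19 mm wide; open, the fingers measure 130 mm over their backs; the gripper's body (78 mm by 193 mm) begins 47 mm behind the grasp point.
Start: joints at [91.965, 20.546, 0.682, 0, -70.136, -16.507], TCP at [0.169, 0.653, 0.227] pointing down, gripper open.
Joint ranges: [-176.03, 176.03], [-82.01, 121.73], [-58.28, 71.71], [-173.87, 95.51], [-174.79, -0.11], [-173.66, 173.66]. Speed limits (degrees/s): [136.94, 136.94, 172.46, 180, 180, 180].

### API

Orientations are given as [roll, pitch, yaw] about the fixed x, y, z axes, in that order (R = Rz(yaw) Ry(pitch) Rx(roll)).
In Python, from plant import get_obs, snapshot, calibration, close_job, ctrl gives the robot as it stands.
- The arm moves only by the tool move_arm, never from a script. Its argument "commands" is a list that holds one entry, the list of rows, each a list of 4 numbers: the shift along the tool's x, y, z in cm, then the turn about the tool's x in rad. In form: [[[dx, dy, dz, spin], ...]]. A call has 1 to 8 rows; each row shifts and turns the commanded pose from where the row before left it, along the tool's axes as they then stand; what a row does not reach is not made up. A row lasts 1/10 s, in which the tool goes at most 50 mm and 8.59 degrees, less where a joint would pass 70% of its speed; a pose out of reach is approached as far as the arm can. A call with a gripper value outside its range is refused whole. "jaw" is the finger opening in cm, from 0 to 8.76, set as the call begins (left out, the last holds). The fingers move at their own pace and stop on an object; the grip force is fixed at half the most. Time passes only in rows, so rows that do not move let the fingers close. It gives the time, the measured TCP pose, the force and the opening at its end, in the units of the state.
- get_obs(): the state, without advancing time (a new reading comes with each control period).
- snapshot(name): name is "side" or "top"; returns (picture, depth): 480x640x3 uint8, red, green, blue; 480x640 float32, m along the optical axis (not along the pixel's ray), 0 where there is no reading.
- calibration(name): a dict with "mtx" (3x3 intrinsics, pixels), "k1" (the pictures are not rectified: a ray, as slopes to the right and down, at radius r is drawn at 1 + k1 r^2 times it, then the intrinsics apply), "T" (4x4, takes a point from camera to world coordinates). Camera axes: x right, y up, looking along -z (the intrinsics and any distortion apply to the point x, -y, -z); pixel columns grow to the right and rows downward; lengths in m; the calibration is good to about 2 mm. A picture is of the moment at which its call begins. calibration takes no time and is no camera call.
- close_job(): hands the job in, once; it reports no verdict.
The state is a dict: "clock": time; "joint_pos": joint angles; "qvel": joint speeds; "tau": joint torques, N m; "tool_pos": TCP position; "orientation": TCP orientation; "force": force on the tool from outside, world axes, zero at the start; "moment": the same for the moment, N m; "opening": finger opening in m.
Only numpy, scipy, OpenCV 4.12 (cv2) and the standard library are available. Lean on these libraries where they do the work, as an engineer would, in place of code of your own. Each camera call takes 0.05 s, during which the arm holds its last target. There are 200 camera calls.

## Working session

There is one attempt and no reset: what is moved stays moved. The work goes in short steps, Python scripts to look and compute and a tool call to move; the robot and the scene stay as the last step left them, time stands still between calls to the robot, and variables do not carry over. Pictures are saved under pics/ and viewed, about 8 in all and at most 12, crops included, and the job is handed in when it is done.

Besides the shell and the picture viewer there is one more tool, called in YAML: its name, and indented under it one key for each argument. move_arm: Moves the arm, as the interface text tells. Its arguments: {"type":"object","properties":{"commands":{"type":"array"},"jaw":{"type":"number"}},"required":["commands"]}

```bash
ls; mkdir -p pics
cat > h.py <<'E'
import numpy as np, cv2
from plant import get_obs, snapshot, calibration, close_job, ctrl
def cloud(name, depth):
    c=calibration(name); K=np.array(c["mtx"]); T=np.array(c["T"])
    v,u=np.mgrid[0:480,0:640].astype(float)
    p=np.stack([u.ravel(),v.ravel()],1)[:,None]
    n=cv2.undistortPoints(p,K,np.array([c["k1"],0,0,0.]))[:,0]
    z=depth.ravel()
    P=np.stack([n[:,0]*z,-n[:,1]*z,-z],1)@T[:3,:3].T+T[:3,3]
    P[z==0]=np.nan
    return P.reshape(480,640,3)
E
python3 - <<'E'
from h import *
print(get_obs()); print(ctrl.grip_point_offset)
for n in("side","top"):
    a,d=snapshot(n); cv2.imwrite(f"pics/{n}0.png",a[:,:,::-1]); np.savez(f"{n}0.npz",a=a,d=d); print(calibration(n),d.min(),d.max(),(d==0).mean())
E
```

```text
pics
{'clock': 0.0, 'joint_pos': array([ 9.19666244e+01,  2.05924934e+01,  6.35150529e-01, -2.03089367e-02,
       -7.01346374e+01, -1.65083606e+01]), 'qvel': array([-0.06018016, -0.01978473,  0.01948447,  0.06613166, -0.04853567,
        0.0430634 ]), 'tau': array([ 2.03467163e-03, -5.82731438e+01,  2.93045783e+01,  6.99692577e+00,
        6.83535865e-03, -1.56391293e-04]), 'tool_pos': array([0.16936724, 0.6529203 , 0.22562059]), 'orientation': array([  4.78394599,  89.90605853, -99.76470673]), 'force': array([ 0.21666429,  0.17558937, -1.22046236]), 'moment': array([-0.01497901,  0.01649658, -0.04980756]), 'opening': 0.08777391398173284}
0.0188
{'mtx': array([[613.29737734,   0.        , 325.20395913],
       [  0.        , 613.29737734, 235.39636842],
       [  0.        ,   0.        ,   1.        ]]), 'k1': 0.0019195789950636679, 'T': array([[ 0.81929694,  0.3273879 , -0.47071189,  0.05814203],
       [-0.57321673,  0.44873888, -0.6856063 , -0.74717758],
       [-0.01323248,  0.83153508,  0.55531461,  0.69896098],
       [ 0.        ,  0.        ,  0.        ,  1.        ]])} 0.0 3.9999516 0.03408203125
{'mtx': array([[481.18756288,   0.        , 323.34824764],
       [  0.        , 481.18756288, 233.84700101],
       [  0.        ,   0.        ,   1.        ]]), 'k1': 0.037684643805709246, 'T': array([[-0.20849   ,  0.95703865, -0.20151662,  0.39343997],
       [-0.97801464, -0.20308892,  0.04735254,  0.02539684],
       [ 0.00439241,  0.20695874,  0.97833981,  0.95072312],
       [ 0.        ,  0.        ,  0.        ,  1.        ]])} 0.0 1.9232907 0.0039029947916666666
```

View pics/side0.png

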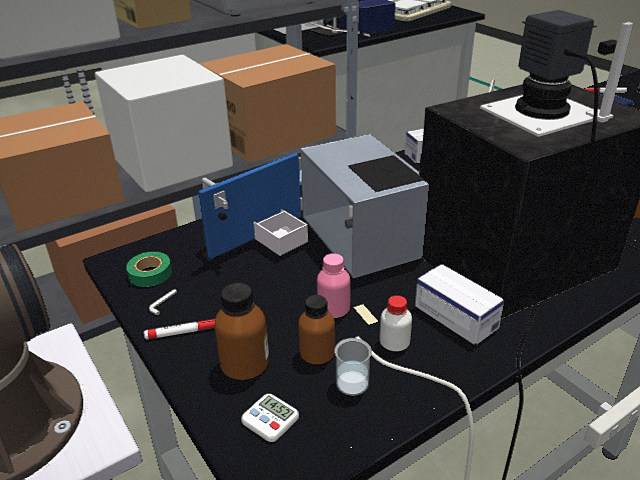

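View pics/top0.png

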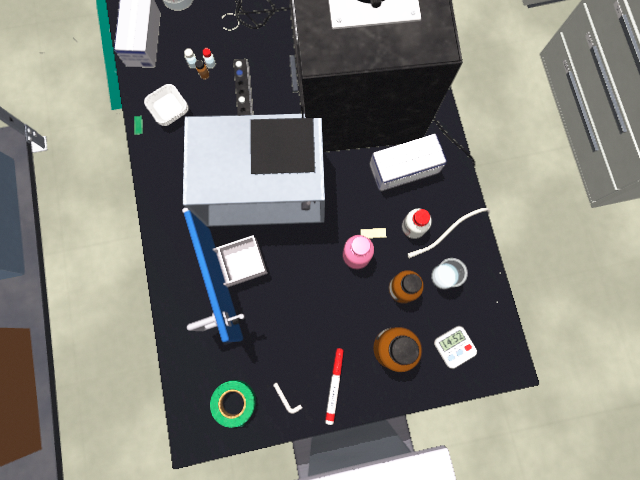

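Side view: pink bottle (333,285), large brown (242,330), small brown (317,330). In the top view they are at (358,250), (398,350) and (407,287). The pink one is excluded, and of the two brown ones the smaller, at side (317,330) / top (407,287), is meant. The door stands open, with its handle at top (215,322) and the pocket at top (241,261).

Run:
```python
from h import *
D={n:np.load(n+"0.npz") for n in("side","top")}
C={n:cloud(n,D[n]["d"]) for n in D}
a=D["side"]["a"][260:410,190:420]; b=D["top"]["a"][215:385,330:480]
a=cv2.resize(a,(460,300)); b=cv2.resize(b,(300,340)); o=np.zeros((340,760,3),np.uint8);o[:300,:460]=a;o[:,460:]=b
cv2.imwrite("pics/crop.png",o[:,:,::-1])
for n in D:
    P=C[n]; hsv=cv2.cvtColor(D[n]["a"],cv2.COLOR_RGB2HSV)
    ok=np.isfinite(P[...,2])
    def rep(lab,m):
        m=m&ok; q=P[m]; print(n,lab,len(q),"med",np.round(np.median(q,0),4),"lo",np.round(np.percentile(q,2,0),4),"hi",np.round(np.percentile(q,98,0),4))
        return q
    inb=(P[...,0]>.25)&(P[...,0]<1.0)&(abs(P[...,1])<.5)
    # small bottle region
    for lab,(u,v) in {"amber":{"side":(317,325),"top":(407,287)}[n],"big":{"side":(242,325),"top":(400,350)}[n],"red":{"side":(396,322),"top":(418,222)}[n],"beaker":{"side":(352,365),"top":(450,274)}[n]}.items() if False else []: pass
    pts={"amber":{"side":(317,325),"top":(407,287)},"big":{"side":(242,325),"top":(400,350)},"pink":{"side":(333,285),"top":(358,250)},"white":{"side":(396,322),"top":(418,222)}, "beaker":{"side":(352,365),"top":(450,274)}}
    for lab,dd in pts.items():
        u,v=dd[n]; w=np.zeros((480,640),bool); r=30; w[max(v-2*r,0):v+2*r,u-r:u+r]=1
        c=P[v,u]; 
        near=w&(np.hypot(P[...,0]-c[0],P[...,1]-c[1])<.05)&(P[...,2]>.012)
        q=rep(lab,near); zt=np.percentile(q[:,2],99)
        t=q[q[:,2]>zt-.006]; print("   top z",zt.round(4),"c",((t.min(0)+t.max(0))/2).round(4),t.mean(0).round(4),np.ptp(t,axis=0).round(4),len(t))
    blue=(hsv[...,0]>100)&(hsv[...,0]<118)&(hsv[...,1]>150)&inb&(P[...,2]>.02)&(P[...,2]<.18)
    q=rep("blue",blue); t=q[(q[:,2]>.152)&(q[:,2]<.165)]
    if len(t)>10:
        m=t.mean(0)[:2]; d=np.linalg.svd(t[:,:2]-m)[2][0]; s=(t[:,:2]-m)@d; print("  edge",m,d,(m+d*s.min()).round(4),(m+d*s.max()).round(4),len(t))
    top=inb&(abs(P[...,2]-.165)<.006)&(hsv[...,1]<90)&(P[...,0]>.55)
    q=rep("cabtop",top)
    print("  rect",cv2.minAreaRect((q[:,:2]*1000).astype(np.float32)))
    wh=inb&(abs(P[...,2]-.051)<.004)&(hsv[...,1]<60)&(hsv[...,2]>120)&(P[...,0]<.75)&(P[...,1]>.0)
    q=rep("rim",wh)
    if len(q)>5: print("  rect",cv2.minAreaRect((q[:,:2]*1000).astype(np.float32)))
```

```text
side amber 2104 med [ 0.4391 -0.1684  0.0649] lo [ 0.42   -0.215   0.0145] hi [ 0.4655 -0.1397  0.1067]
   top z 0.1072 c [ 0.4472 -0.1528  0.1048] [ 0.4464 -0.1543  0.1053] [0.0345 0.0333 0.007 ] 291
side big 3899 med [ 0.3313 -0.1277  0.0904] lo [ 0.3045 -0.1437  0.0152] hi [ 0.3699 -0.0922  0.1446]
   top z 0.145 c [ 0.3417 -0.1071  0.143 ] [ 0.3404 -0.1085  0.1433] [0.0452 0.0461 0.0078] 536
side pink 1489 med [ 0.5225 -0.0952  0.0686] lo [ 0.5048 -0.1079  0.0155] hi [ 0.5495 -0.0664  0.1065]
   top z 0.1068 c [ 0.5308 -0.0805  0.1048] [ 0.5305 -0.0817  0.105 ] [0.0334 0.0335 0.0079] 225
side white 1290 med [ 0.5532 -0.2164  0.0547] lo [ 0.5398 -0.2295  0.0138] hi [ 0.5778 -0.1919  0.086 ]
   top z 0.0866 c [ 0.5637 -0.2061  0.085 ] [ 0.5626 -0.2066  0.0844] [0.0302 0.0269 0.0084] 206
side beaker 1588 med [ 0.452  -0.2405  0.0461] lo [ 0.4292 -0.2616  0.014 ] hi [ 0.4775 -0.2129  0.0681]
   top z 0.0684 c [ 0.4534 -0.2366  0.0662] [ 0.4569 -0.233   0.066 ] [0.0544 0.0549 0.0075] 266
side blue 5814 med [0.5265 0.1808 0.0945] lo [ 0.4183 -0.2779  0.0243] hi [0.7854 0.1973 0.1556]
 
[... 1385 characters left out ...]
96  0.0707]
   top z 0.0712 c [ 0.456  -0.2338  0.0693] [ 0.4558 -0.2366  0.0684] [0.0539 0.0524 0.0081] 179
top blue 2385 med [0.5308 0.1871 0.1417] lo [0.4199 0.1718 0.0286] hi [0.6378 0.206  0.1598]
  edge [0.52843339 0.19031453] [-0.99180271 -0.12777865] [0.6448 0.2053] [0.4171 0.176 ] 1062
top cabtop 12526 med [0.7103 0.0759 0.1654] lo [ 0.6279 -0.1079  0.1618] hi [0.7941 0.1935 0.1698]
  rect ((734.9378051757812, 8.583099365234375), (331.011962890625, 424.7397766113281), 38.79216384887695)
top rim 266 med [0.5668 0.1503 0.0505] lo [0.5257 0.1062 0.0474] hi [0.6033 0.188  0.0538]
  rect ((534.1207885742188, 144.75030517578125), (134.8812713623047, 80.75851440429688), 7.0111613273620605)
```

View pics/crop.png

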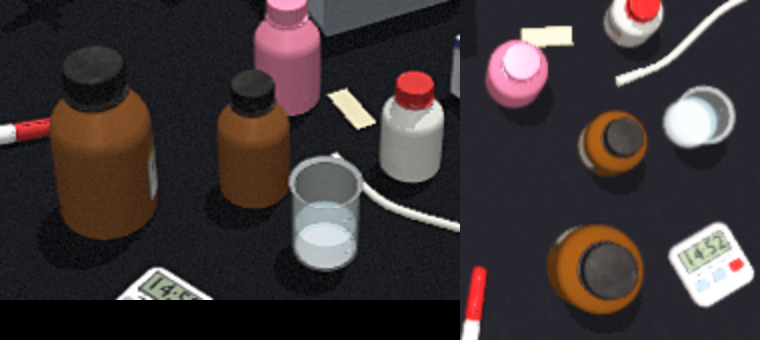

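The crop confirms it: the small brown bottle, black cap at side (317,308) / top (412,283), is the amber bottle. Next I measure the cabinet's yaw and work out the first move.

```bash
cat >> h.py <<'E'
from scipy.spatial.transform import Rotation as Ro
def tool():
    o=get_obs(); R=Ro.from_euler("xyz",o["orientation"],degrees=True).as_matrix(); return o,R
def to(target,tzdeg=None):
    o,R=tool(); d=np.array(target)-o["tool_pos"]
    a=np.degrees(np.arctan2(R[1,2],R[0,2]))
    s=None if tzdeg is None else np.radians(-((tzdeg-a+180)%360-180))
    print("t",round(o["clock"],2),"tcp",o["tool_pos"].round(4),"tz ang",a.round(2),"down",R[:,0].round(3),"J",o["joint_pos"].round(1),"F",o["force"].round(1),"op",round(o["opening"],4))
    print("  shift tool cm",(R.T@d*100).round(2),"spin",s)
E
python3 - <<'E'
from h import *
z=np.load("top0.npz"); P=cloud("top",z["d"])
m=np.zeros((480,640),bool); m[110:206,180:328]=1
q=P[m&(abs(P[...,2]-.166)<.005)]; q=q[(q[:,0]<.85)]
r=cv2.minAreaRect((q[:,:2]*1000).astype(np.float32)); print(r,cv2.boxPoints(r).round(1).tolist())
to((.449,-.151,.25),-82.7)
to((.38,.25,.26),-82.7)
E
```

```text
((711.3084106445312, 73.12749481201172), (250.41360473632812, 160.66343688964844), 79.85995483398438) [[610.2000122070312, -36.0], [768.2999877929688, -64.30000305175781], [812.4000244140625, 182.1999969482422], [654.2999877929688, 210.5]]
t 0.1 tcp [0.1694 0.6529 0.2257] tz ang -104.55 down [-0.    -0.001 -1.   ] J [ 92.   20.6   0.6  -0.  -70.1 -16.5] F [-0.3 -0.6  0.3] op 0.0878
  shift tool cm [-2.32 47.26 70.8 ] spin -0.38127307188242193
t 0.1 tcp [0.1694 0.6529 0.2257] tz ang -104.55 down [-0.    -0.001 -1.   ] J [ 92.   20.6   0.6  -0.  -70.1 -16.5] F [-0.3 -0.6  0.3] op 0.0878
  shift tool cm [-3.37 30.51 33.72] spin -0.38127307188242193
```

move_arm:
  commands:
    - [[-0.4,3.2,3.6,0],[-0.4,3.2,3.6,0],[-0.4,3.2,3.6,0],[-0.4,3.2,3.6,0],[-0.4,3.2,3.6,0],[-0.4,3.2,3.6,0],[-0.4,3.2,3.6,0],[-0.4,3.2,3.6,0]]
  jaw: 6

```text
clock: 0.9
tool_pos: [0.3453, 0.3083, 0.2587]
orientation: [-121.3, 90.0, 134.2]
force: [2.4, 0.1, 0.9]
opening: 0.0602
```

move_arm:
  commands:
    - [[0,1.5,3.0,-0.1],[0,1.5,4.0,-0.1],[0,1.5,4.0,-0.1],[0,1.0,4.0,-0.08],[0,0,4.5,0],[0,0,4.5,0],[0,0,4.5,0],[0,0,0,0]]

```text
clock: 1.7
tool_pos: [0.4018, 0.0172, 0.2584]
orientation: [-53.8, 89.9, -136.9]
force: [1.0, -0.2, 0.1]
opening: 0.0601
```

```bash
python3 -c "
from h import *
to((.449,-.151,.20),-82.7)"
```

```text
t 1.7 tcp [0.4018 0.0172 0.2584] tz ang -83.09 down [-0.001 -0.001 -1.   ] J [ 31.   -7.8 -27.8   0.  -70.1  66. ] F [ 1.  -0.2  0.1] op 0.0601
  shift tool cm [ 5.84  2.67 17.27] spin -0.006816923774591372
```

move_arm:
  commands:
    - [[0,0.6,4.0,0],[0,0.6,4.2,0],[0,0.6,4.0,0],[0,0.6,3.8,0],[1.5,0.3,1.3,0],[3,0,0,0],[1.3,0,0,0],[0,0,0,0]]

```text
clock: 2.5
tool_pos: [0.4494, -0.1466, 0.1984]
orientation: [-99.3, 89.7, 177.9]
force: [0.0, 0.2, 0.5]
opening: 0.0598
```

```bash
python3 -c "
from h import *
to((.449,-.151,.078),-82.7)
a,d=snapshot('side'); cv2.imwrite('pics/s1.png',cv2.resize(a[180:420,190:450],(780,720))[:600,:,::-1])
a,d=snapshot('top'); P=cloud('top',d); cv2.imwrite('pics/t1.png',a[:,:,::-1])"
```

```text
t 2.5 tcp [ 0.4494 -0.1466  0.1984] tz ang -82.81 down [-0.004  0.    -1.   ] J [  5.8   2.6 -26.2  -0.  -61.5  91.4] F [0.  0.2 0.5] op 0.0598
  shift tool cm [12.04 -0.04  0.44] spin -0.001864085544766235
```

View pics/s1.png

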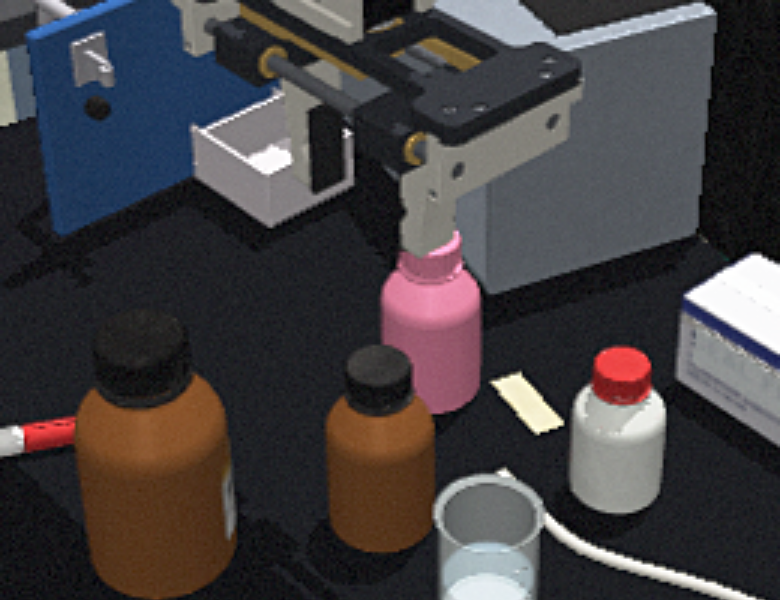

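The gripper hangs above the amber bottle, whose cap is at crop (380,375), with its long axis clear of the big bottle. Descending.

move_arm:
  commands:
    - [[3,0,0.4,0],[3,0,0,0],[3,0,0,0],[2,0,0,0],[1,0,0,0],[0,0,0,0]]

```text
clock: 3.2
tool_pos: [0.4515, -0.1505, 0.0804]
orientation: [-85.2, 90.0, -168.0]
force: [0.8, -0.6, -0.1]
opening: 0.06
```

move_arm:
  commands:
    - [[0,0,0,0],[0,0,0,0],[0,0,0,0],[0,0,0,0],[0,0,0,0],[0,0,0,0],[0,0,0,0],[0,0,0,0]]
  jaw: 1

```text
clock: 4.0
tool_pos: [0.4518, -0.1506, 0.081]
orientation: [83.2, 89.9, 0.5]
force: [-0.9, 1.2, 5.9]
opening: 0.0269
```

```bash
python3 -c "
from h import *
to((.449,-.151,.078),-82.7)"
```

```text
t 4.0 tcp [ 0.4518 -0.1506  0.081 ] tz ang -82.76 down [ 0.001  0.    -1.   ] J [  5.3  10.6 -34.9   0.  -44.4  91.9] F [-0.9  1.2  5.9] op 0.0269
  shift tool cm [ 0.3  -0.29  0.  ] spin -0.001010001078666436
```

move_arm:
  commands:
    - [[-1,0,0,0],[-2,0,0,0],[-4,0,0,0],[-4.5,0,0,0],[-4.5,0,0,0],[-4,0,0,0],[0,0,0,0]]

```text
clock: 4.7
tool_pos: [0.4537, -0.1513, 0.2868]
orientation: [76.6, 89.4, -6.1]
force: [0.5, 0.1, -2.2]
opening: 0.0269
```

```bash
python3 -c "
from h import *
to((.5637,.1457,.28),-82.7)
a,d=snapshot('side'); cv2.imwrite('pics/s2.png',a[:,:,::-1])
P=cloud('side',d);h=cv2.cvtColor(a,cv2.COLOR_RGB2HSV)
m=(h[...,0]>5)&(h[...,0]<20)&(h[...,1]>140)&(np.hypot(P[...,0]-.45,P[...,1]+.151)<.07)&(P[...,2]>.05)
q=P[m];print(len(q),q.min(0),q.max(0),np.median(q,0),np.percentile(q[:,2],[1,99]))
"
```

```text
t 4.7 tcp [ 0.4537 -0.1513  0.2868] tz ang -82.74 down [ 0.01  -0.001 -1.   ] J [  5.3  -0.9 -17.9   0.1 -72.4  91.9] F [ 0.5  0.1 -2.2] op 0.0269
  shift tool cm [  0.76  14.66 -28.07] spin -0.0007744514189546189
2092 [ 0.40725481 -0.20568041  0.20620025] [ 0.4755618  -0.11205011  0.47675965] [ 0.43537457 -0.17342475  0.25312777] [0.20926807 0.37685357]
```

View pics/s2.png

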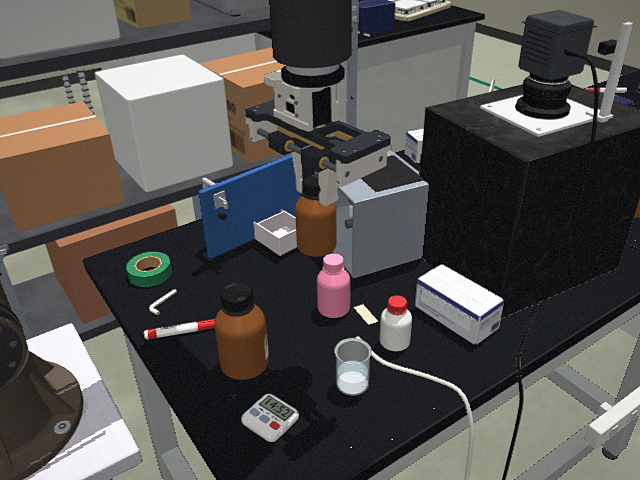

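The bottle hangs upright in the fingers at side (315,222), and the bystanders haven't moved. Carrying it over the pocket.

move_arm:
  commands:
    - [[0,2,-4,0],[0,2,-4,0],[0,2,-4,0],[0,2,-4,0],[0,2,-4,0],[0,2,-4,0],[0,2,-3,0],[0,0.5,-1,0]]

```text
clock: 5.55
tool_pos: [0.5602, 0.1479, 0.2783]
orientation: [-72.2, 89.8, -154.8]
force: [-0.7, -0.6, -1.8]
opening: 0.0265
```

move_arm:
  commands:
    - [[0,0,0,0],[0,0,0,0]]

```text
clock: 5.75
tool_pos: [0.5592, 0.1446, 0.2795]
orientation: [-68.8, 89.9, -151.6]
force: [0.1, 0.9, -0.8]
opening: 0.0268
```

```bash
cat > m.py <<'E'
from h import *
from scipy.optimize import least_squares
o,R=tool(); T=o["tool_pos"]
for n in("side","top"):
    a,d=snapshot(n); cv2.imwrite(f'pics/{n}3.png',a[:,:,::-1]); P=cloud(n,d);h=cv2.cvtColor(a,cv2.COLOR_RGB2HSV)
    near=np.hypot(P[...,0]-T[0],P[...,1]-T[1])<.06
    m=(h[...,0]>4)&(h[...,0]<20)&(h[...,1]>130)&near&(P[...,2]>T[2]-.074)&(P[...,2]<T[2]-.02)
    q=P[m]
    if len(q)>30:
        f=least_squares(lambda p:np.hypot(q[:,0]-p[0],q[:,1]-p[1])-.028,T[:2],loss="soft_l1",f_scale=.001); print(n,"bottle",f.x.round(4),"rel tcp tool",((R.T@np.r_[f.x-T[:2],0])*1000).round(1),len(q))
    wh=(abs(P[...,2]-.05)<.004)&(h[...,1]<60)&(h[...,2]>110)&(np.hypot(P[...,0]-.564,P[...,1]-.146)<.065)
    q=P[wh][:,:2]
    if len(q)>10:
        r=cv2.minAreaRect((q*1000).astype(np.float32)); print(n,"rim",len(q),r)
    bl=(h[...,0]>100)&(h[...,0]<118)&(h[...,1]>150)&(P[...,2]>.152)&(P[...,2]<.165)&(P[...,0]<.66)&(P[...,0]>.4)&(P[...,1]>.1)&(P[...,1]<.25)
    t=P[bl][:,:2]
    if len(t)>30:
        vx,vy,x,y=cv2.fitLine(t.astype(np.float32),cv2.DIST_HUBER,0,.001,.001).ravel(); print(n,"door dir",np.degrees(np.arctan2(vy,vx)).round(2),"pt",x,y,len(t))
to((.5637,.1457,.28),-82.7)
E
python3 m.py
```

```text
side bottle [0.5561 0.1429] rel tcp tool [ 0.  -3.3  1.3] 857
side rim 164 ((562.9358520507812, 143.9421844482422), (74.27798461914062, 84.04280090332031), 5.573721408843994)
side door dir 6.46 pt 0.50103647 0.18187442 375
top bottle [0.5565 0.1446] rel tcp tool [ 0.  -2.6 -0.3] 221
top rim 173 ((564.7884521484375, 148.6609649658203), (72.25601196289062, 81.16138458251953), 7.447560787200928)
top door dir 6.93 pt 0.49045938 0.18536945 697
t 5.85 tcp [0.5594 0.1442 0.2804] tz ang -82.82 down [-0.001 -0.    -1.   ] J [ 33.8   9.7  -7.   -0.  -73.3  63.3] F [-0.2 -0.2 -1.8] op 0.0271
  shift tool cm [ 0.04  0.45 -0.1 ] spin -0.0021110344990712925
```

move_arm:
  commands:
    - [[0,0.7,0.2,0],[4,0,0,0],[4,0,0,0],[3,0,0,0],[1,0,0,0],[0,0,0,0],[0,0,0,0]]

```text
clock: 6.55
tool_pos: [0.5684, 0.1443, 0.1622]
orientation: [97.8, 89.9, 15.1]
force: [1.5, 0.5, -0.3]
opening: 0.0269
```

```bash
python3 m.py
python3 - <<'E'
from h import *
a=cv2.imread('pics/side3.png')[150:280,190:350]; b=cv2.imread('pics/top3.png')[190:350,170:330]
o=np.zeros((480,800,3),np.uint8); o[:325,:400]=cv2.resize(a,(400,325)); o[:400,400:]=cv2.resize(b,(400,400)); cv2.imwrite('pics/c3.png',o)
E
```

```text
side bottle [0.5653 0.1425] rel tcp tool [-0.  -3.2  1.4] 698
side rim 141 ((563.3864135742188, 143.41903686523438), (75.13113403320312, 84.4566650390625), 4.536097049713135)
side door dir 7.54 pt 0.5079655 0.18285063 282
top bottle [0.5662 0.1449] rel tcp tool [-0.  -2.1 -0.9] 132
top rim 141 ((549.8382568359375, 146.53778076171875), (42.204288482666016, 80.99459075927734), 7.40144681930542)
top door dir 6.89 pt 0.47753778 0.18374594 572
t 6.65 tcp [0.5684 0.1446 0.1626] tz ang -82.76 down [ 0.003  0.001 -1.   ] J [ 33.4  15.  -16.1   0.  -58.7  63.8] F [-0.2 -0.1 -0.6] op 0.0273
  shift tool cm [-11.74  -0.42  -0.18] spin -0.0011033049330666236
```

View pics/c3.png

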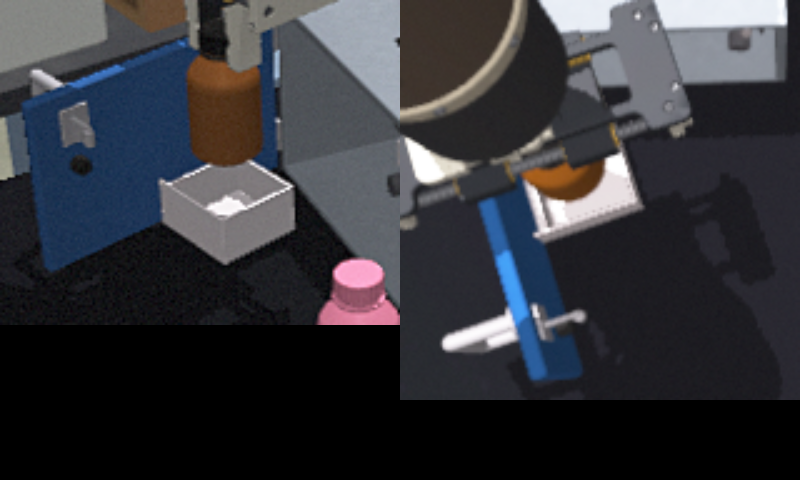

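Side crop: the bottle's base (225,150) is above the pocket's centre (228,186), about 2 mm too far along tool y. I shift it and lower.

move_arm:
  commands:
    - [[0,-0.2,0.05,0],[2,0,0,0],[1.5,0,0,0],[1,0,0,0],[0.8,0,0,0],[0,0,0,0],[0,0,0,0]]

```text
clock: 7.35
tool_pos: [0.5656, 0.1436, 0.108]
orientation: [94.0, 90.0, 11.2]
force: [0.3, -0.0, -0.4]
opening: 0.027
```

move_arm:
  commands:
    - [[0.4,0,0,0],[0.3,0,0,0],[0.2,0,0,0],[0,0,0,0],[0,0,0,0]]

```text
clock: 7.85
tool_pos: [0.5653, 0.1435, 0.0986]
orientation: [-7.7, 90.0, -90.5]
force: [-0.3, 0.5, -1.1]
opening: 0.027
```

```bash
python3 m.py
```

```text
side bottle [0.5619 0.1415] rel tcp tool [ 0.  -3.6  1.5] 419
side rim 111 ((562.3377685546875, 145.0479278564453), (75.35506439208984, 84.32076263427734), 6.728099822998047)
side door dir 7.05 pt 0.46313474 0.1778734 240
top bottle [0.5629 0.1439] rel tcp tool [-0.  -2.3 -0.7] 98
top rim 111 ((537.9107055664062, 144.97171020507812), (18.817119598388672, 80.48798370361328), 6.91986608505249)
top door dir 7.11 pt 0.47078252 0.18298367 515
t 7.95 tcp [0.5654 0.1435 0.0987] tz ang -82.77 down [ 0.  0. -1.] J [ 33.4  18.5 -20.6   0.  -50.9  63.8] F [ 0.2 -0.5 -0.5] op 0.0269
  shift tool cm [-18.13  -0.13  -0.24] spin -0.0011703634292303893
```

move_arm:
  commands:
    - [[0,0,0,0],[0,0,0,0],[0,0,0,0],[0,0,0,0],[0,0,0,0]]
  jaw: 3.9

```text
clock: 8.45
tool_pos: [0.5653, 0.1435, 0.0986]
orientation: [99.9, 90.0, 17.1]
force: [0.7, 0.2, 0.5]
opening: 0.0388
```

move_arm:
  commands:
    - [[-1,0,0,0],[-2,0,0,0],[-3,0,0,0],[-4,0,0,0],[-4,0,0,0],[-2,0,0,0]]

```text
clock: 9.05
tool_pos: [0.5665, 0.1438, 0.2636]
orientation: [104.1, 89.7, 21.3]
force: [0.5, 0.4, -0.6]
opening: 0.0392
```

```bash
python3 -c "
from h import *
to((.4475,.2625,.26),-172.7)"
```

```text
t 9.05 tcp [0.5665 0.1438 0.2636] tz ang -82.75 down [ 0.005  0.002 -1.   ] J [ 33.4  10.6  -8.1   0.1 -71.   63.8] F [ 0.5  0.4 -0.6] op 0.0392
  shift tool cm [  0.32 -10.31 -13.28] spin 1.5699962074962788
```

move_arm:
  commands:
    - [[0,-2.6,-3.3,0],[0,-2.6,-3.3,0],[0,-2.6,-3.3,0],[0,-2.5,-3.4,0],[0,0,0,0.145],[0,0,0,0.145],[0,0,0,0.145],[0,0,0,0.145]]
  jaw: 0

```text
clock: 9.85
tool_pos: [0.4462, 0.2626, 0.2595]
orientation: [160.4, 89.9, 44.0]
force: [0.4, -0.5, -0.2]
opening: 0.0004
```

move_arm:
  commands:
    - [[0,0,0,0.145],[0,0,0,0.145],[0,0,0,0.145],[0,0,0,0.145],[0,0,0,0.145],[0,0,0,0.145],[0,0,0,0.12],[0,0,0,0]]

```text
clock: 10.65
tool_pos: [0.4463, 0.2624, 0.2593]
orientation: [-141.0, 90.0, 46.2]
force: [0.1, 0.2, 0.6]
opening: 0.0006
```

```bash
sed -i 's/^to.*/to((.4475,.2625,.115),-172.7)/' m.py; python3 m.py
python3 - <<'E'
from h import *
a=cv2.imread('pics/side3.png')[120:280,170:350]; b=cv2.imread('pics/top3.png')[190:350,150:310]
o=np.zeros((400,800,3),np.uint8); o[:355,:400]=cv2.resize(a,(400,355)); o[:400,400:]=cv2.resize(b,(400,400)); cv2.imwrite('pics/c4.png',o)
d=cloud("top",snapshot("top")[1])
for c in [(.5637,.144)]:
    m=(np.hypot(d[...,0]-c[0],d[...,1]-c[1])<.04)&(d[...,2]>.115)&(d[...,2]<.14); t=d[m]; print("cap",len(t),t.mean(0) if len(t) else "",t.max(0) if len(t) else "")
E
```

```text
side rim 128 ((562.8502197265625, 144.6867218017578), (74.12750244140625, 85.2522201538086), 7.196506500244141)
side door dir 7.02 pt 0.5139241 0.18372642 402
top rim 278 ((564.8594360351562, 148.59133911132812), (73.37020874023438, 81.16092681884766), 6.9688615798950195)
top door dir 7.38 pt 0.52831554 0.19030273 1056
t 10.75 tcp [0.4464 0.2624 0.2591] tz ang -172.52 down [ 0.  0. -1.] J [ 52.2   4.4 -16.    0.  -69.6 -44.7] F [ 0.1 -0.7 -0.5] op 0.0004
  shift tool cm [ 1.441e+01  1.000e-02 -1.100e-01] spin 0.0032221746096994515
cap 303 [0.56174548 0.1435563  0.12350148] [0.57910911 0.15992199 0.12833337]
```

View pics/c4.png

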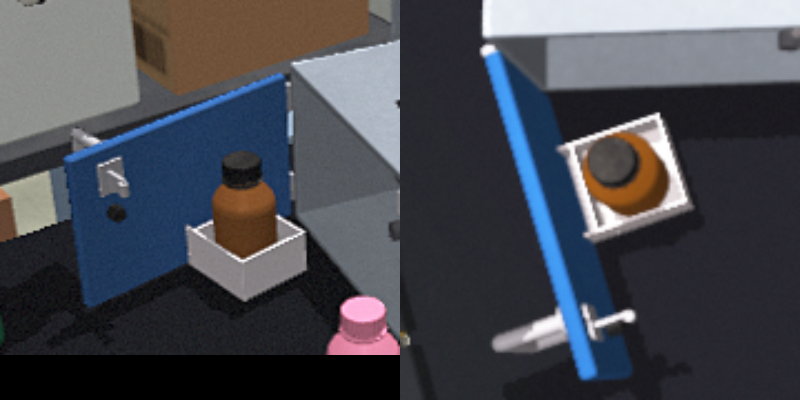

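The bottle stands upright in the pocket: side crop (243,205), top crop (615,165). I check the handle's position before going down outside it.

Run:
```python
from h import *
for n in("side","top"):
    a,d=snapshot(n); P=cloud(n,d); h=cv2.cvtColor(a,cv2.COLOR_RGB2HSV)
    m=(P[...,2]>.125)&(P[...,2]<.155)&(h[...,1]<90)&(abs(P[...,0]-.455)<.05)&(P[...,1]>.195)&(P[...,1]<.27)
    q=P[m]; print(n,len(q)); 
    if len(q): print(q.min(0).round(4),q.max(0).round(4)); t=q[np.argsort(-q[:,1])[:12]]; print(t.round(4).tolist()[:6])
    ys,xs=np.nonzero(m); 
    if len(q): print(xs.min(),xs.max(),ys.min(),ys.max())
o=get_obs()
for n in("side","top"):
    c=calibration(n);T=np.array(c["T"]);p=T[:3,:3].T@(o["tool_pos"]-T[:3,3]);x=p[0]/-p[2];y=-p[1]/-p[2];print(n,np.array(c["mtx"])@[x,y,1])
```

```text
side 90
[0.446  0.1951 0.1279] [0.4605 0.2322 0.1506]
[[0.4484, 0.2322, 0.1389], [0.4482, 0.231, 0.1416], [0.4552, 0.2308, 0.1481], [0.4532, 0.2307, 0.1487], [0.4486, 0.2307, 0.1459], [0.4494, 0.2298, 0.1396]]
202 215 177 188
top 178
[0.4473 0.1953 0.1276] [0.4613 0.2361 0.1537]
[[0.4499, 0.2361, 0.1503], [0.4531, 0.236, 0.1487], [0.4482, 0.2358, 0.146], [0.4514, 0.2356, 0.1509], [0.4562, 0.2353, 0.1496], [0.4545, 0.2352, 0.151]]
187 212 317 330
side [185.56981029 118.0828351    1.        ]
top [148.40963978 333.95295976   1.        ]
```

move_arm:
  commands:
    - [[3,0,-0.5,0],[4,0,0,0],[4,0,0,0],[2.5,0,0,0],[1,0,0,0],[0,0,0,0]]

```text
clock: 11.5
tool_pos: [0.451, 0.2626, 0.1127]
orientation: [45.9, 89.9, -126.8]
force: [0.2, 0.1, 0.3]
opening: 0.0005
```

move_arm:
  commands:
    - [[0,0.6,0,0],[0,0.6,0,0],[0,0.3,0,0],[0,0,0,0]]

```text
clock: 11.9
tool_pos: [0.4535, 0.248, 0.1145]
orientation: [-137.6, 89.9, 49.7]
force: [0.8, -0.3, 0.7]
opening: 0.0003
```

move_arm:
  commands:
    - [[0,0.77,0.24,-0.04],[0,0.77,0.24,-0.04],[0,0.77,0.24,-0.04],[0,0.77,0.24,-0.04],[0,0.77,0.24,-0.04],[0,0.77,0.24,-0.04]]

```text
clock: 12.5
tool_pos: [0.4495, 0.1999, 0.114]
orientation: [-136.9, 90.0, 64.2]
force: [-1.0, 1.0, 1.0]
opening: 0.0006
```

```bash
cat > d.py <<'E'
from h import *
H=np.array([.6465,.205]); th0=79.9
o,R=tool(); a=np.degrees(np.arctan2(R[1,2],R[0,2])); th=a+180
# tool in hinge frame turning with the tool (door y ~ -tool z)
ey=-R[:2,2]; ex=np.array([ey[1],-ey[0]]); r=o["tool_pos"][:2]-H
print("t",o["clock"].__round__(2),"tcp",o["tool_pos"].round(4),"tool-door angle open",np.radians(th0-th).round(3),"hinge frame mm",(r@ex*1000).round(1),(r@ey*1000).round(1),"F door x,y,z",(o["force"][:2]@ex).round(1),(o["force"][:2]@ey).round(1),o["force"][2].round(1))
a,d=snapshot("top"); P=cloud("top",d); h=cv2.cvtColor(a,cv2.COLOR_RGB2HSV); cv2.imwrite("pics/dt.png",a[:,:,::-1])
bl=(h[...,0]>100)&(h[...,0]<118)&(h[...,1]>150)&(P[...,2]>.152)&(P[...,2]<.165)&(P[...,0]<.68)&(P[...,0]>.4)&(P[...,1]>-.1)&(P[...,1]<.25)
t=P[bl][:,:2]
if len(t)>30:
    vx,vy,x,y=cv2.fitLine(t.astype(np.float32),cv2.DIST_HUBER,0,.001,.001).ravel(); A=np.degrees(np.arctan2(vy,vx)); A=A if A>-45 else A+180
    print("door angle",np.radians(th0-A).round(3),len(t))
E
python3 d.py
```

```text
t 12.5 tcp [0.4495 0.1999 0.114 ] tool-door angle open 1.026 hinge frame mm -66.3 -185.6 F door x,y,z -1.3 -0.6 1.0
door angle 1.022 1003
```

move_arm:
  commands:
    - [[0,1.16,0.36,-0.06],[0,1.16,0.36,-0.06],[0,1.16,0.36,-0.06],[0,1.16,0.36,-0.06],[0,1.16,0.36,-0.06],[0,1.16,0.36,-0.06],[0,1.16,0.36,-0.06],[0,0.77,0.24,-0.04]]

```text
clock: 13.35
tool_pos: [0.4743, 0.1108, 0.114]
orientation: [172.7, 90.0, 40.1]
force: [-1.1, 1.5, 0.5]
opening: 0.0002
```

move_arm:
  commands:
    - [[0,0.77,0.24,-0.04],[0,0.77,0.24,-0.04],[0,0.77,0.24,-0.04],[0,0.77,0.24,-0.04],[0,0.77,0.24,-0.04]]

```text
clock: 13.85
tool_pos: [0.4969, 0.0778, 0.1139]
orientation: [177.2, 90.0, 56.1]
force: [-0.9, -0.4, 0.6]
opening: 0.0005
```

```bash
python3 d.py
```

```text
t 13.85 tcp [0.4969 0.0778 0.1139] tool-door angle open 0.367 hinge frame mm -62.3 -186.2 F door x,y,z -0.5 -0.8 0.6
door angle 0.396 106
```

move_arm:
  commands:
    - [[0,0.58,0.18,-0.03],[0,0.58,0.18,-0.03],[0,0.58,0.18,-0.03],[0,0.38,0.12,-0.02],[0,0.38,0.12,-0.02],[0,0,0,0]]

```text
clock: 14.5
tool_pos: [0.5155, 0.0592, 0.1136]
orientation: [126.9, 90.0, 13.2]
force: [-0.9, 0.3, 0.7]
opening: 0.0004
```

```bash
python3 d.py
```

```text
t 14.5 tcp [0.5155 0.0592 0.1136] tool-door angle open 0.238 hinge frame mm -61.3 -186.2 F door x,y,z -0.9 -0.1 0.7
door angle 0.217 83
```

move_arm:
  commands:
    - [[0,0.19,0.05,-0.01],[0,0.19,0.05,-0.01],[0,0.19,0.05,-0.01],[0,0.19,0.05,-0.01],[0,0,0,0]]

```text
clock: 15.05
tool_pos: [0.5215, 0.0543, 0.1135]
orientation: [-17.0, 90.0, -128.4]
force: [-1.2, -0.4, -0.3]
opening: 0.0006
```

move_arm:
  commands:
    - [[0,0.1,0.03,-0.005],[0,0.1,0.03,-0.005],[0,0.1,0.03,-0.005],[0,0,0,0]]

```text
clock: 15.45
tool_pos: [0.5238, 0.0524, 0.1135]
orientation: [-30.6, 90.0, -141.2]
force: [-1.3, -0.9, 0.1]
opening: 0.0003
```

move_arm:
  commands:
    - [[0,0.1,0.03,-0.005],[0,0.1,0.03,-0.005],[0,0,0,0]]

```text
clock: 15.75
tool_pos: [0.5255, 0.0512, 0.1135]
orientation: [-24.5, 90.0, -134.5]
force: [-1.6, 0.1, 0.8]
opening: 0.0005
```

```bash
python3 d.py
```

```text
t 15.75 tcp [0.5255 0.0512 0.1135] tool-door angle open 0.172 hinge frame mm -61.1 -185.9 F door x,y,z -1.5 -0.5 0.8
```

move_arm:
  commands:
    - [[0,0.1,0.03,-0.005],[0,0.1,0.03,-0.005],[0,0,0,0]]

```text
clock: 16.1
tool_pos: [0.5273, 0.05, 0.1135]
orientation: [38.1, 90.0, -71.3]
force: [-1.6, -0.9, 0.6]
opening: 0.0001
```

move_arm:
  commands:
    - [[0,0.1,0.03,-0.005],[0,0.1,0.03,-0.005],[0,0,0,0]]

```text
clock: 16.4
tool_pos: [0.529, 0.0488, 0.1136]
orientation: [72.7, 90.0, -36.2]
force: [-0.2, -0.1, -0.8]
opening: 0.0003
```

move_arm:
  commands:
    - [[0,0.1,0.03,-0.005],[0,0.1,0.03,-0.005],[0,0,0,0]]

```text
clock: 16.7
tool_pos: [0.5307, 0.0476, 0.1136]
orientation: [102.0, 90.0, -6.3]
force: [-1.6, -0.5, -0.2]
opening: 0.0006
```

```bash
python3 d.py
```

```text
t 16.7 tcp [0.5307 0.0476 0.1136] tool-door angle open 0.142 hinge frame mm -60.6 -185.8 F door x,y,z -1.3 -0.9 -0.2
```

move_arm:
  commands:
    - [[0,0.1,0.03,-0.005],[0,0.1,0.03,-0.005],[0,0,0,0]]

```text
clock: 17.05
tool_pos: [0.5317, 0.0467, 0.1135]
orientation: [-95.6, 89.9, 156.7]
force: [-5.3, 2.7, 3.2]
opening: 0.0005
```

move_arm:
  commands:
    - [[0,0.1,0.03,-0.005],[0,0.1,0.03,-0.005],[0,0,0,0]]

```text
clock: 17.35
tool_pos: [0.5323, 0.0461, 0.1134]
orientation: [-96.6, 89.8, 156.3]
force: [-10.4, 7.5, 6.8]
opening: 0.0002
```

move_arm:
  commands:
    - [[0,0.1,0.03,-0.005],[0,0.1,0.03,-0.005],[0,0,0,0]]

```text
clock: 17.65
tool_pos: [0.5352, 0.0443, 0.1136]
orientation: [-85.3, 90.0, 168.2]
force: [-2.6, 0.6, 1.5]
opening: 0.0006
```

Force rose to about 10 N and then fell back as the tool jumped ahead. That looks like the snap, so I back off and see whether the door stays.

move_arm:
  commands:
    - [[0,-0.3,0,0],[0,-0.6,0,0],[0,-0.8,0,0],[0,-0.8,0,0],[0,0,0,0],[0,0,0,0],[0,0,0,0],[0,0,0,0]]

```text
clock: 18.45
tool_pos: [0.512, 0.0512, 0.1136]
orientation: [99.7, 90.0, -6.9]
force: [-0.6, -0.1, -0.1]
opening: 0.0002
```

```bash
python3 d.py
python3 - <<'E'
from h import *
s=snapshot("side")[0]; o=np.zeros((480,800,3),np.uint8); o[:,:400]=cv2.resize(s[100:340,200:400][:,:,::-1],(400,480)); t=cv2.imread("pics/dt.png")[100:340,170:370]; o[:,400:]=cv2.resize(t,(400,480)); cv2.imwrite("pics/c5.png",o)
E
```

```text
t 18.45 tcp [0.512  0.0512 0.1136] tool-door angle open 0.113 hinge frame mm -85.1 -185.7 F door x,y,z -0.5 -0.3 -0.1
door angle 0.068 123
```

View pics/c5.png

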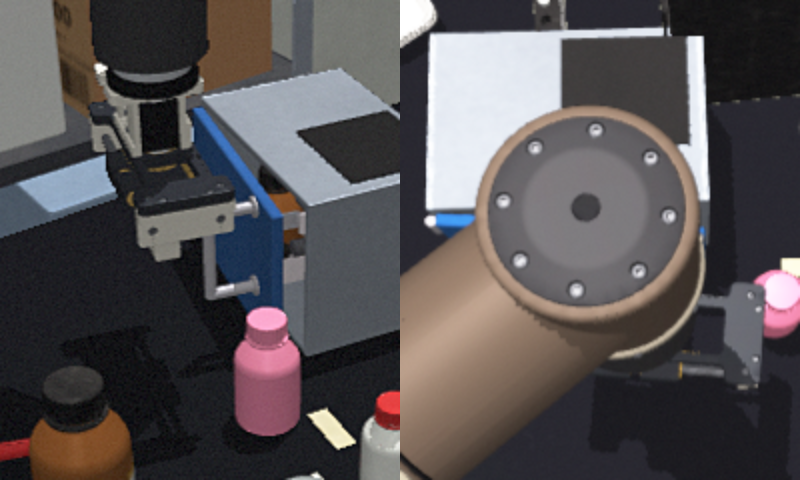

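Side crop: the door is nearly shut with a small gap, and the tool is clear of the bar. I wait and compare, to be sure it is held and not creeping.

```bash
cat > e.py <<'E'
from h import *
a,d=snapshot("side"); P=cloud("side",d); h=cv2.cvtColor(a,cv2.COLOR_RGB2HSV)
m=(h[...,0]>100)&(h[...,0]<118)&(h[...,1]>150)&(P[...,0]>.35)&(P[...,0]<.75)&(P[...,1]>-.1)&(P[...,1]<.3)&(P[...,2]>.03)&(P[...,2]<.153)
q=P[m]; print(get_obs()["clock"],"blue",len(q),"free edge px",np.argwhere(m)[:,1].max(),"lowest y",np.percentile(q[:,1],1).round(4),q[q[:,1]<np.percentile(q[:,1],10)].mean(0).round(4))
vx,vy,x,y=cv2.fitLine(q[:,:2].astype(np.float32),cv2.DIST_HUBER,0,.001,.001).ravel(); A=np.degrees(np.arctan2(vy,vx))%180; print("face angle open",np.radians(79.9-A).round(3))
E
python3 e.py
```

```text
18.6 blue 1396 free edge px 341 lowest y -0.022 [ 0.5856 -0.0206  0.1081]
face angle open 0.089
```

move_arm:
  commands:
    - [[0,0,0,0],[0,0,0,0],[0,0,0,0],[0,0,0,0],[0,0,0,0],[0,0,0,0]]
  jaw: 5

```text
clock: 19.2
tool_pos: [0.5117, 0.0512, 0.1136]
orientation: [-177.5, 90.0, 75.9]
force: [0.9, -1.1, -0.5]
opening: 0.0429
```

```bash
python3 e.py; python3 d.py
```

```text
19.25 blue 1416 free edge px 341 lowest y -0.022 [ 0.5857 -0.0206  0.1096]
face angle open 0.086
t 19.25 tcp [0.5117 0.0512 0.1135] tool-door angle open 0.113 hinge frame mm -85.4 -185.8 F door x,y,z -0.2 -0.2 -0.0
door angle 0.069 124
```

The door has stayed put for 1.5 s untouched at about 0.08 rad, so the catch holds it. Now I straddle the bar and pinch.

move_arm:
  commands:
    - [[0,0,0.5,-0.03],[0,1,0,0],[0,1,0,0],[0,1,0,0],[0,0.8,0,0],[0,0.3,0,0],[0,0,0,0]]
  jaw: 5

```text
clock: 20.0
tool_pos: [0.5503, 0.0357, 0.1132]
orientation: [-54.7, 90.0, -159.6]
force: [-0.4, 0.1, -0.4]
opening: 0.05
```

```bash
python3 e.py; python3 d.py
```

```text
20.05 blue 757 free edge px 341 lowest y -0.0226 [ 0.5858 -0.0212  0.1095]
face angle open 0.078
t 20.05 tcp [0.5499 0.0358 0.1133] tool-door angle open 0.083 hinge frame mm -49.9 -188.3 F door x,y,z -0.6 0.3 -0.2
```

move_arm:
  commands:
    - [[0,0,0,0],[0,0,0,0],[0,0,0,0],[0,0,0,0],[0,0,0,0],[0,0,0,0],[0,0,0,0]]
  jaw: 0.8

```text
clock: 20.8
tool_pos: [0.5498, 0.0356, 0.1136]
orientation: [-25.8, 90.0, -130.7]
force: [0.1, -1.9, 0.7]
opening: 0.0104
```

move_arm:
  commands:
    - [[0,-0.19,-0.05,0.01],[0,-0.19,-0.05,0.01],[0,-0.38,-0.1,0.02],[0,-0.38,-0.1,0.02],[0,-0.75,-0.21,0.04],[0,-0.75,-0.21,0.04],[0,-0.75,-0.21,0.04],[0,0,0,0]]

```text
clock: 21.6
tool_pos: [0.5203, 0.0566, 0.1136]
orientation: [-156.3, 90.0, 88.5]
force: [-0.6, -0.4, 0.2]
opening: 0.0105
```

```bash
python3 e.py; python3 d.py
```

```text
21.65 blue 587 free edge px 337 lowest y -0.0086 [ 0.5475 -0.0076  0.0878]
face angle open 0.248
t 21.65 tcp [0.5206 0.0563 0.1136] tool-door angle open 0.261 hinge frame mm -51.0 -188.1 F door x,y,z -1.2 -0.2 0.4
door angle 0.282 37
```

move_arm:
  commands:
    - [[0,-0.75,-0.22,0.04],[0,-1.12,-0.33,0.06],[0,-1.12,-0.33,0.06],[0,-1.12,-0.33,0.06],[0,-1.12,-0.33,0.06],[0,-1.12,-0.33,0.06],[0,-1.12,-0.33,0.06],[0,0,0,0]]

```text
clock: 22.5
tool_pos: [0.4728, 0.1172, 0.1136]
orientation: [-170.6, 89.9, 51.4]
force: [0.6, 0.6, -1.5]
opening: 0.0104
```

```bash
python3 d.py
```

```text
t 22.5 tcp [0.4728 0.1172 0.1136] tool-door angle open 0.662 hinge frame mm -50.9 -187.9 F door x,y,z -0.0 0.9 -1.5
door angle 0.693 202
```

move_arm:
  commands:
    - [[0,-1.12,-0.33,0.06],[0,-1.12,-0.33,0.06],[0,-1.12,-0.33,0.06],[0,-1.12,-0.33,0.06],[0,-1.12,-0.33,0.06],[0,-1.12,-0.33,0.06],[0,-1.12,-0.33,0.06],[0,0,0,0]]

```text
clock: 23.35
tool_pos: [0.4519, 0.1952, 0.1136]
orientation: [-159.3, 90.0, 38.7]
force: [0.1, 0.2, 0.2]
opening: 0.0102
```

```bash
python3 d.py
```

```text
t 23.35 tcp [0.4519 0.1952 0.1136] tool-door angle open 1.082 hinge frame mm -50.6 -188.1 F door x,y,z -0.2 0.1 0.2
door angle 1.08 1017
```

move_arm:
  commands:
    - [[0,-0.75,-0.22,0.04],[0,-0.75,-0.22,0.04],[0,-0.75,-0.22,0.04],[0,0,0,0],[0,0,0,0]]

```text
clock: 23.9
tool_pos: [0.452, 0.2176, 0.1136]
orientation: [-167.1, 90.0, 24.1]
force: [0.2, 2.0, 0.9]
opening: 0.0107
```

move_arm:
  commands:
    - [[0,0,0,0],[0,0,0,0],[0,0,0,0],[0,0,0,0],[0,0,0,0]]
  jaw: 4

```text
clock: 24.4
tool_pos: [0.4517, 0.2178, 0.1135]
orientation: [46.3, 90.0, -122.7]
force: [0.6, 0.4, -1.1]
opening: 0.039
```

move_arm:
  commands:
    - [[-1.5,0,0,0],[-3,0,0,0],[-4,0,0,0],[-4,0,0,0],[-2,0,0,0],[0,0,0,0],[0,0,0,0],[0,0,0,0]]

```text
clock: 25.2
tool_pos: [0.4512, 0.2176, 0.2575]
orientation: [23.6, 89.9, -145.4]
force: [-0.5, -1.2, 0.7]
opening: 0.0401
```

```bash
python3 d.py
python3 - <<'E'
from h import *
a,d=snapshot("top"); P=cloud("top",d); h=cv2.cvtColor(a,cv2.COLOR_RGB2HSV)
for n,c in {"white":(.566,-.2014),"beaker":(.456,-.234)}.items():
    q=P[(np.hypot(P[...,0]-c[0],P[...,1]-c[1])<.05)&(P[...,2]>.062)]; t=q[q[:,2]>np.percentile(q[:,2],99)-.006]; print(n,((t.min(0)+t.max(0))/2).round(4))
s=snapshot("side")[0]; o=np.zeros((480,800,3),np.uint8); o[:,:400]=cv2.resize(s[100:340,170:370][:,:,::-1],(400,480)); o[:,400:]=cv2.resize(a[160:400,130:330][:,:,::-1],(400,480)); cv2.imwrite("pics/c6.png",o)
m=(np.hypot(P[...,0]-.564,P[...,1]-.14)<.05)&(P[...,2]>.117)&(P[...,2]<.14); print("cap",P[m].mean(0),m.sum())
E
python3 d.py
```

```text
t 25.2 tcp [0.4512 0.2176 0.2575] tool-door angle open 1.203 hinge frame mm -49.6 -189.4 F door x,y,z 1.0 -0.7 0.7
door angle 1.192 1040
white [ 0.5661 -0.2014  0.0872]
beaker [ 0.4558 -0.2338  0.0694]
cap [0.56480771 0.14497083 0.12444912] 354
t 25.35 tcp [0.4514 0.2176 0.2575] tool-door angle open 1.203 hinge frame mm -49.6 -189.1 F door x,y,z -0.4 0.5 0.3
door angle 1.192 1039
```

View pics/c6.png

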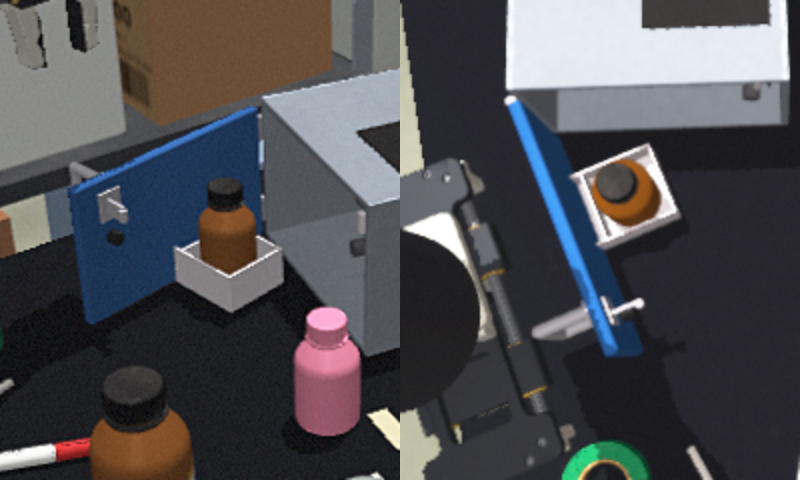

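The last picture shows the door at rest, wide open at about 1.19 rad. The bottle is upright in its pocket (side crop 228,235; top crop 625,195) and the gripper is clear above. Handing in.

```bash
python3 -c "
from h import *
print(close_job())"
```

```text
the job is handed in; nothing more can be done
None
```

The job is done and handed in at about 25 s of the 59 s allowed; no verdict was reported.

- **Bottle in pocket:** I took the smaller brown bottle by its neck and released it upright in the door pocket, with the door about 1.27 rad open.
- **Closing:** I pushed the door shut on the handle bar with closed fingers. The highest wrist force I saw was 10 N outward, with 7.5 N and 6.8 N in the other two axes (about 14 N in all). It then dropped and the tool jumped ahead as the catch snapped. I did not measure the force on the buffer itself.
- **Catch holding:** I backed off, and the door stayed put untouched from about 18 to 20 s. The camera estimates of its angle ran from 0.07 to 0.09 rad, depending on the view.
- **Opening:** I pinched the bar, pulled the door out through the catch, swung it to about 1.2 rad, released it and lifted clear.

**Last checks:**
- The door read 1.192 rad in two pictures 0.15 s apart.
- The bottle's cap was 124 mm above the bench, as expected for a bottle standing on the pocket floor.
- The white bottle and the beaker were within 1 mm of where they started.
- The force on the tool was only noise, about 1 N.

No final check failed. The two cameras disagree by 2 to 4 mm on positions, so I averaged them.

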